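Lock the keeper strap over the cells in their cradle

TASK

Fasten the flat metal keeper strap on the grey cradle so that the two cells cannot fall out: with its keyhole end raised, work the end bar of its oblong eye in under the wide head of the big stud, lay the strap level so that the keyhole drops over the small headed pin, then slide it endways towards the stud until it stops, locked under both heads. Find the contacts by feel and never force the strap against the cradle; leave the cells in their pocket and the other things where they are, and let go.

Things in the scene. Friction and masses are not known exactly. Their poses are not given: they have to be found in the camera images.
- strap_grip (a point): Upright black grip on the middle of the loose strap: 12 mm thick along the strap (x), 36 mm wide across (y), top 38 mm above the strap's underside, on a 2 mm high foot 22 x 42 mm. The point is on the grip's axis, 21 mm above the underside. Axes: x along the strap towards its eye, z up.
- strap: Dark steel keeper strap, 4 mm thick, 62 mm wide, about 140 g, lying flat on the bench at the start. Origin on the underside, on the grip's axis; x towards the eye end. It reaches from x = -94 mm (keyhole end) to +110.5 mm (eye end).
- strap_eye (a point): Centre of the strap's oblong eye, level with the underside, 90 mm in front of the grip's axis. The eye is a rectangle 29 mm along the strap (x) and 50 mm across (y), so a 42 mm head cannot pass it level; its end bar is 6 mm long (x) and 4 mm thick, its side bars 6 mm wide.
- strap_keyhole (a point): Closed end of the strap's keyhole slot, level with the underside, 85 mm behind the grip's axis; strap axes. From the grip's axis: a wide opening, 20 mm across, from x = -55 to -76.5 mm, narrows evenly from there to a slot 8.4 mm wide at -81.8 mm that ends here.
- cradle: Grey cradle block 235 x 80 x 24 mm, fixed to the bench; stud and pin belong to it. Origin on the bench, 83 mm behind (-x) and 24 mm below cradle_top; x along the cradle from pin to stud. Contacts of 3 to 8 N are enough everywhere; over 25 N between strap and cradle is forcing it.
- cradle_top (a point): Fixed point on the cradle's level top face (24 mm over the bench) at the middle of the stud's slot. x from the pin towards the stud and the end beyond, z up; top reaches x = -190 to +45 mm. Stud at y = 0: shank 9 mm thick, 9 mm clear under a round head 42 mm wide, 3 mm thick. It is clamped within 7 mm either way of x = 0; where is not reported: find it by feel.
- cradle_pin (a point): Foot of the fixed steel pin on the cradle's top face, at x = -169.5 mm from cradle_top, same axes: shank 6 mm thick, 6 mm clear under a round head 12 mm wide, 3 mm thick. With the strap locked the slot's closed end bears on this shank: the eye's centre is then at x = +2.5 mm from cradle_top, the underside on the top face.
- cell_1_mid (a point): Middle of a cylindrical cell, 14 mm diameter, 49 mm long, lying across the cradle, loose in its pocket (16 mm deep, 52 mm across, from x = -101 to -70 mm of cradle_top), just below the top face.
- cell_2_mid (a point): Middle of the second cell, same size, lying beside the first in the pocket.
- film_can_1: Bystander: black film can with grey lid, 34 mm diameter, 50 mm high, standing beside the work; origin at its underside's centre. Leave alone.
- loupe: Bystander: small black eye loupe, 33 mm diameter, 26 mm high, between strap and cradle; origin at its underside's centre. Leave alone.
- loose_lens: Bystander: black camera lens standing on end, 57 mm diameter, 40 mm high, at the back; origin at its underside's centre. Leave alone.
- lens_cap: Bystander: round black lens cap, 52 mm diameter, 11 mm thick, on the bench to the left; origin at its underside's centre. Leave alone.
Mind the look-alikes: they are no part of the job. What is shaped like the part that bears cell_1_mid but orange is not meant.

How it is judged (in metres and radians):
On the way, in this order (a step that is already met when the one before it is completed fails the run):
1. the eye's end bar is under the stud's head with the keyhole end still raised (x of strap_eye in the frame of cradle_top between -0.02 and 0.002 m and y of strap_eye in the frame of cradle_top between -0.006 and 0.006 m and z of strap_eye in the frame of cradle_top below 0.013 m and angle between strap_eye's own z axis and vertical above 0.1 rad), for 0.05 s.
2. the strap lies level on the cradle, its eye round the stud and its keyhole over the pin (x of strap_eye in the frame of cradle_top between -0.02 and 0.001 m and y of strap_eye in the frame of cradle_top between -0.006 and 0.006 m and z of strap_eye in the frame of cradle_top between -0.002 and 0.004 m and angle between the z axis of strap_eye and the z axis of cradle_top, either way round below 0.035 rad), for 0.05 s.
At the end, for the whole second after the job is handed in: The strap rests released and still, level (within 2 degrees) on the cradle's top face, with the eye round the stud and the keyhole slot pushed home on the pin (eye centre within 1.5 mm of its locked place along the cradle, within 6 mm across), and both cells lie in the pocket under it (x of strap_eye in the frame of cradle_top between 0.001 and 0.004 m and y of strap_eye in the frame of cradle_top between -0.006 and 0.006 m and z of strap_eye in the frame of cradle_top between -0.002 and 0.003 m and angle between the z axis of strap_eye and the z axis of cradle_top, either way round below 0.035 rad and x of cell_1_mid in the frame of cradle_top between -0.102 and -0.069 m and y of cell_1_mid in the frame of cradle_top between -0.02 and 0.02 m and z of each of cell_1_mid, cell_2_mid in the frame of cradle_top below 0 m and x of cell_2_mid in the frame of cradle_top between -0.102 and -0.069 m and y of cell_2_mid in the frame of cradle_top between -0.02 and 0.02 m and linear speed of strap below 0.01 m/s and contact force between strap and the fingers below 0.1 N); the robot touches nothing.
It fails at once if the strap is forced: more than 25 N between the strap and the cradle with its stud and pin (contact force between strap and cradle above 25 N).
It fails at once if film can 1 is disturbed by more than 15 mm (distance of film_can_1 from where it was at the start of the episode above 0.015 m).
It fails at once if loupe is disturbed by more than 15 mm (distance of loupe from where it was at the start of the episode above 0.015 m).
It fails at once if loose lens is disturbed by more than 15 mm (distance of loose_lens from where it was at the start of the episode above 0.015 m).
It fails at once if lens cap is disturbed by more than 15 mm (distance of lens_cap from where it was at the start of the episode above 0.015 m).
It also fails if it takes over 48 s, if anything falls off the work surface, if the arm or the gripper's body presses on something with over 40 N, if the wrist force passes 120 N, or if a joint passes its speed limit or range.

ROBOT

A 7-joint arm with a two-finger parallel gripper is mounted at the origin on a cart in front of the work surface, level with it; the furniture and walls round the work are solid. World frame = base frame: x ahead of the robot, y to its left, z up, the work surface at z = 0. Lengths are in m, angles in degrees, forces in N, time in s.
With the tool pointing down it reaches from about 0.425 to 0.95 m from the base axis. Payload 4.7 kg.
Tool frame: the origin (TCP) lies midway between the tips of the shut fingers; the grasp point (between the pads) lies manip.grip_depth behind it (manip.grip_depth is the distance from the TCP to the grasp point, in m); z points along the fingers, y is the line along which they close (so a half turn about z gives the same grasp; the last joint's range is limited). The gripper opens to 85 mm and grips with 20 to 120 N. Pads are 22 mm wide; open, the fingers measure 114 mm over their backs; the gripper's body (76 mm by 85 mm) begins 54 mm behind the grasp point. The pads swing forward as they close: fully open they stand 13 mm farther back than shut.
Start: joints at [-68.348, 26.849, -2.785, 87.806, 1.381, 65.374, -4.715], TCP at [0.267, 0.62, 0.231] pointing down, gripper open.
Joint ranges: [-148.3, 148.3], [-19.14, 114.17], [-79.39, 73.82], [5.75, 140.21], [-59.74, 239.74], [12.07, 113.84], [-152.46, 152.46]. Speed limits (degrees/s): [147.25, 147.25, 180, 180, 180, 180, 180].

INTERFACE

Orientations are given as [roll, pitch, yaw] about the fixed x, y, z axes, in that order (R = Rz(yaw) Ry(pitch) Rx(roll)).
In Python, from workcell import manip gives the robot as it stands.
- The arm moves only by the tool apply_moves, never from a script. Its argument "targets" is a list of rows, each an object with "xyz": the shift along the world's x, y, z in mm, a list of three; "turn": the turn about the world's z in degrees; "grip": the finger opening in mm, from 0 to 85.4. In form: [{"xyz": [dx, dy, dz], "turn": turn, "grip": grip}, ...]. A call has 1 to 20 rows; each row shifts and turns the commanded pose from where the row before left it; what a row does not reach is not made up. A row lasts 1/8 s, in which the tool goes at most 62.5 mm and 10.7 degrees, less where a joint would pass 70% of its speed; a pose out of reach is approached as far as the arm can. A call with a gripper value outside its range is refused whole. The fingers move at their own pace and stop on an object; the grip force is fixed at half the most. Time passes only in rows, so rows that do not move let the fingers close. It gives the time, the measured TCP pose, the force, the opening and the grip force at its end, in the units of the state.
- manip.sense(): the state, without advancing time (a new reading comes with each control period).
- manip.snapshot(name): name is "side" or "top"; returns the picture (384x512x3 uint8, blue, green, red); there is no depth.
- manip.camera_model(name): a dict with "fx", "fy", "cx", "cy" (pixels), "eye" and "orientation" of the camera in the world. Camera axes: x right, y down, z forward; pixel columns grow to the right and rows downward; lengths in m; the calibration is good to about 2 mm. A picture is of the moment at which its call begins. camera_model takes no time and is no camera call.
- manip.job_done(): hands the job in; it is judged then, once.
The state is a dict: "t": time; "joint_positions": joint angles; "dq": joint speeds; "joint_efforts": joint torques, N m; "position": TCP position; "orientation": TCP orientation; "wrist_force": force on the tool from outside, world axes, zero at the start; "torque": the same for the moment, N m; "width": finger opening in m; "grip_force": force on a finger pad.
Only numpy, scipy, OpenCV 4.12 (cv2) and the standard library are available. Lean on these libraries where they do the work, as an engineer would, in place of code of your own. Each camera call takes 0.05 s, during which the arm holds its last target. There are 200 camera calls.

## Working session

There is one attempt and no reset: what is moved stays moved. The work goes in short steps, Python scripts to look and compute and a tool call to move; the robot and the scene stay as the last step left them, time stands still between calls to the robot, and variables do not carry over. Pictures are saved under pics/ and viewed, at most 10 in all, crops included, and the job is handed in when it is done.

Besides the shell and the picture viewer there is one more tool, called after ">>>" as name(argument=value, ...), one argument or row to a line, values as JSON. apply_moves: Moves the arm, as the interface text tells. Its arguments: {"type":"object","properties":{"targets":{"type":"array","items":{"type":"object","properties":{"xyz":{"type":"array","items":{"type":"number"}},"turn":{"type":"number"},"grip":{"type":"number"}}}}},"required":["targets"]}

```bash
mkdir -p pics; ls; python3 - <<'E'
from workcell import manip
import cv2
s=manip.sense(); print({k:s[k] for k in('t','position','orientation','wrist_force','width','grip_force')}, manip.grip_depth)
for n in('side','top'):
    cv2.imwrite(f'pics/{n}0.png',manip.snapshot(n)); print(n,manip.camera_model(n))
E
```

```text
pics
{'t': 0.0, 'position': array([0.26681267, 0.61939889, 0.23027664]), 'orientation': array([-1.79889568e+02,  4.05734920e-03,  1.56696168e+02]), 'wrist_force': array([0.66421964, 0.05046847, 0.16352904]), 'width': 0.0854694459978684, 'grip_force': 0.0} 0.0187
side {'fx': 484.74932873421153, 'fy': 484.74932873421153, 'cx': 247.85504378815978, 'cy': 193.5625107986195, 'eye': array([ 0.35060822, -0.58780527,  0.66230473]), 'orientation': array([-124.34578902,    0.45336772,  -14.5193724 ])}
top {'fx': 436.7825740297253, 'fy': 436.7825740297253, 'cx': 255.55811826372351, 'cy': 189.71812804243868, 'eye': array([0.43436513, 0.22187049, 1.06421636]), 'orientation': array([-173.71769105,    1.45744028,  -91.25067651])}
```

View pics/side0.png

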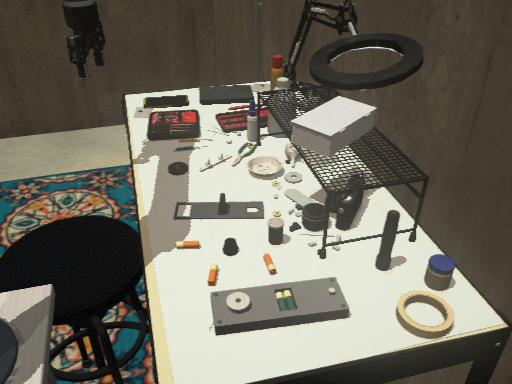

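View pics/top0.png

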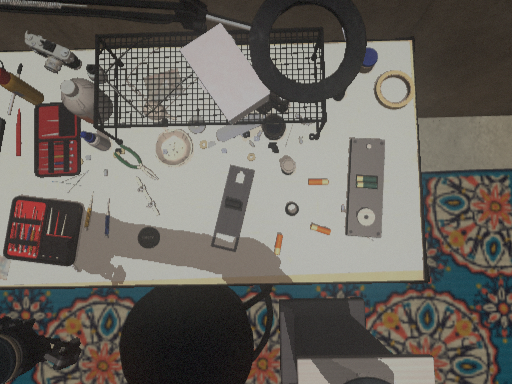

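```bash
python3 - <<'E'
import cv2,numpy as np
a=cv2.imread('pics/top0.png')[130:260,200:400]; cv2.imwrite('pics/c1.png',cv2.resize(a,None,fx=4,fy=4,interpolation=cv2.INTER_CUBIC))
b=cv2.imread('pics/side0.png')[175:340,160:360]; b=cv2.resize(b,None,fx=3.6,fy=3.6,interpolation=cv2.INTER_CUBIC);cv2.imwrite('pics/c2.png',b)
E
```

```text
(no output)
```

View pics/c1.png

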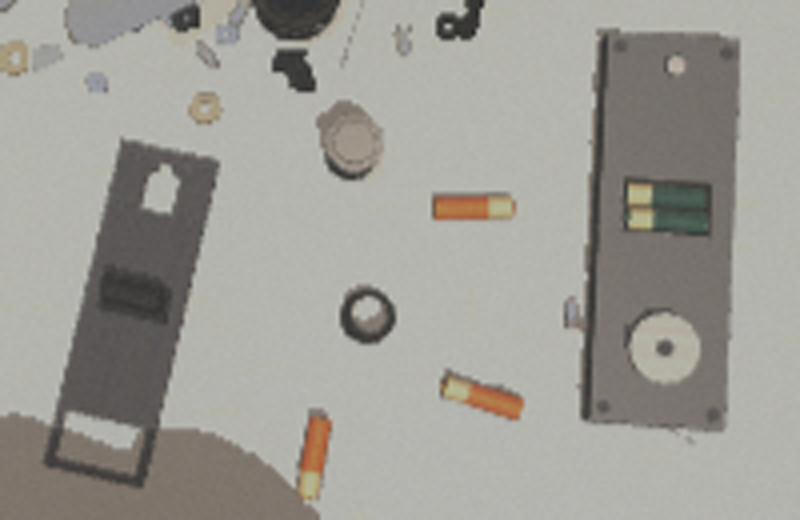

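View pics/c2.png

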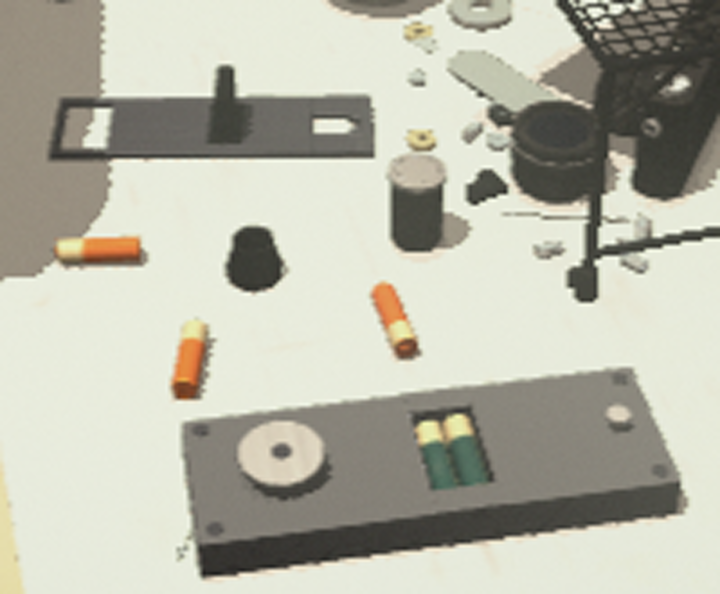

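The top crop shows the strap at left (corners (122,139),(218,160),(143,486),(46,463), eye towards the robot) and the cradle at right (pin (677,65), stud head (665,347)). The loupe, the can and three orange decoy cells stand between them. The side crop agrees.

```bash
cat > h.py <<'E'
import numpy as np
from scipy.spatial.transform import Rotation as R
from workcell import manip
def ray(n,u,v,z):
    m=manip.camera_model(n); r=R.from_euler('xyz',m['orientation'],degrees=True).as_matrix()
    d=r@[(u-m['cx'])/m['fx'],(v-m['cy'])/m['fy'],1]
    e=np.array(m['eye']); return e+d*(z-e[2])/d[2]
def proj(n,p):
    m=manip.camera_model(n); r=R.from_euler('xyz',m['orientation'],degrees=True).as_matrix()
    c=r.T@(np.array(p)-m['eye']); return np.array([m['fx']*c[0]/c[2]+m['cx'],m['fy']*c[1]/c[2]+m['cy']])
def c1(u,v,z): return ray('top',(u+.5)/4-.5+200,(v+.5)/4-.5+130,z)
def c2(u,v,z): return ray('side',(u+.5)/3.6-.5+160,(v+.5)/3.6-.5+175,z)
E
python3 - <<'E'
from h import *
np.set_printoptions(precision=4,suppress=True)
print('strap top');S=np.array([c1(*p,.004) for p in((122,139),(218,160),(143,486),(46,463))]);print(S)
S2=np.array([c2(*p,.004) for p in((372,97),(374,157),(51,158),(62,98))]);print('side');print(S2)
for s in(S,S2):
    k=(s[0]+s[1])/2;e=(s[2]+s[3])/2;d=e-k;L=np.linalg.norm(d);print(L,np.degrees(np.arctan2(d[1],d[0])),'grip',k+d*94/204.5)
C=np.array([c1(*p,.024) for p in((607,33),(739,38),(723,429),(592,419))]);print('cradle',C)
C2=np.array([c2(*p,.024) for p in((632,369),(681,485),(201,545),(183,423))]);print(C2)
for c in(C,C2):
    k=(c[0]+c[1])/2;e=(c[2]+c[3])/2;d=e-k;L=np.linalg.norm(d);print(L,np.degrees(np.arctan2(d[1],d[0])),'top',k+d*190/235)
    u=d/L
print('pin',c1(677,65,.033),c2(619,413,.033),'stud',c1(665,347,.036),c2(281,452,.036))
print('loupe',c1(368,314,.026),'can',c1(353,141,.05))
print(manip.sense()['position'],manip.sense()['t'])
E
```

```text
strap top
[[0.616  0.3075 0.004 ]
 [0.6014 0.2487 0.004 ]
 [0.4041 0.2981 0.004 ]
 [0.4191 0.3566 0.004 ]]
side
[[0.613  0.3045 0.004 ]
 [0.5964 0.2421 0.004 ]
 [0.4019 0.2936 0.004 ]
 [0.4172 0.3564 0.004 ]]
0.20311523435341286 165.97647549572142 grip [0.5181 0.3008 0.004 ]
0.2018814590838372 165.1686979568868 grip [0.515  0.2971 0.004 ]
cradle [[ 0.6697  0.0117  0.024 ]
 [ 0.6644 -0.0672  0.024 ]
 [ 0.4307 -0.0453  0.024 ]
 [ 0.4382  0.0311  0.024 ]]
[[ 0.6676  0.0085  0.024 ]
 [ 0.6593 -0.0707  0.024 ]
 [ 0.4296 -0.0473  0.024 ]
 [ 0.4361  0.0309  0.024 ]]
0.23349904221254228 174.92190257552247 top [ 0.479 -0.011  0.024]
0.23175191062415773 174.3201252857817 top [ 0.477  -0.0126  0.024 ]
pin [ 0.647  -0.0271  0.033 ] [ 0.6448 -0.0269  0.033 ] stud [ 0.4791 -0.011   0.036 ] [ 0.4765 -0.0117  0.036 ]
loupe [0.5031 0.161  0.026 ] can [0.6034 0.1681 0.05  ]
[0.2668 0.6194 0.2304] 0.1
```

>>> apply_moves(
  targets=[
    {"xyz": [42, -53, 0], "turn": 3, "grip": 85},
    {"xyz": [42, -53, 0], "turn": 3, "grip": 85},
    {"xyz": [42, -53, -20], "turn": 3, "grip": 85},
    {"xyz": [42, -53, -30], "turn": 0, "grip": 85},
    {"xyz": [42, -53, -30], "turn": 0, "grip": 85},
    {"xyz": [40, -55, -40], "turn": 0, "grip": 85},
    {"xyz": [0, 0, -20], "turn": 0, "grip": 85},
    {"xyz": [0, 0, 0], "turn": 0, "grip": 85},
    {"xyz": [0, 0, 0], "turn": 0, "grip": 85},
  ],
)

```text
t: 1.23
position: [0.4843, 0.3432, 0.1119]
orientation: [179.9, 0.0, 165.8]
wrist_force: [-0.2, 0.3, -0.7]
width: 0.0849
grip_force: 0.0
```

>>> apply_moves(
  targets=[
    {"xyz": [16, -22, -12], "turn": 0, "grip": 85},
    {"xyz": [16, -22, -10], "turn": 0, "grip": 85},
    {"xyz": [0, 0, 0], "turn": 0, "grip": 85},
    {"xyz": [0, 0, 0], "turn": 0, "grip": 85},
  ],
)

```text
t: 1.72
position: [0.5162, 0.2998, 0.0903]
orientation: [179.9, 0.0, 165.8]
wrist_force: [0.1, -0.7, -0.1]
width: 0.0851
grip_force: 0.0
```

```bash
python3 - <<'E'
from h import *
import cv2
s=manip.sense();print(s['position'],s['t'])
b=manip.snapshot('side');x,y=proj('side',[.517,.299,.05]).astype(int)
cv2.imwrite('pics/s1.png',cv2.resize(b[y-70:y+60,x-80:x+80],None,fx=4,fy=4,interpolation=cv2.INTER_CUBIC))
E
```

```text
[0.51619122 0.2998221  0.09027296] 1.725
```

View pics/s1.png

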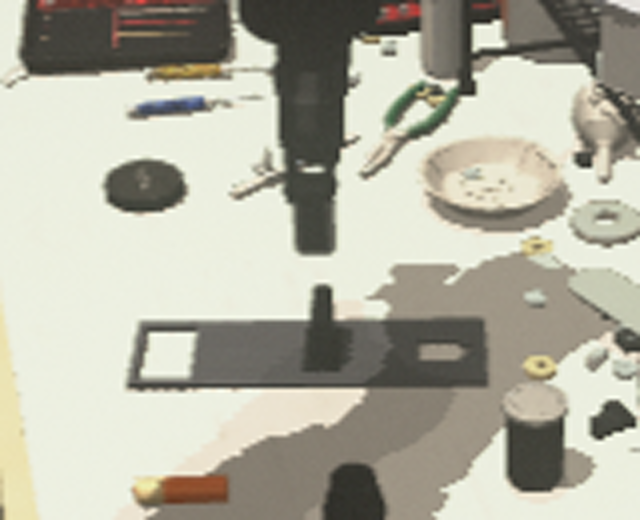

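The open fingers stand centred over the grip (finger column 315, grip 323, within about 3 mm). I'll go down and grasp.

>>> apply_moves(
  targets=[
    {"xyz": [1, 0, -30], "turn": 0, "grip": 85},
    {"xyz": [1, 0, -30], "turn": 0, "grip": 85},
    {"xyz": [0, 0, -18], "turn": 0, "grip": 85},
    {"xyz": [0, 0, 0], "turn": 0, "grip": 30},
    {"xyz": [0, 0, 0], "turn": 0, "grip": 30},
    {"xyz": [0, 0, 0], "turn": 0, "grip": 30},
    {"xyz": [0, 0, 0], "turn": 0, "grip": 30},
    {"xyz": [0, 0, 0], "turn": 0, "grip": 30},
    {"xyz": [0, 0, 0], "turn": 0, "grip": 30},
  ],
)

```text
t: 2.9
position: [0.5197, 0.2988, 0.0129]
orientation: [179.8, 0.1, 165.7]
wrist_force: [0.6, 0.4, 7.0]
width: 0.0349
grip_force: 60.9
```

>>> apply_moves(
  targets=[
    {"xyz": [0, 0, 30], "turn": 0, "grip": 30},
    {"xyz": [0, 0, 40], "turn": 0, "grip": 30},
    {"xyz": [0, 0, 40], "turn": 0, "grip": 30},
    {"xyz": [-5, -40, 0], "turn": 0, "grip": 30},
    {"xyz": [-5, -40, 0], "turn": -4, "grip": 30},
    {"xyz": [-5, -40, 0], "turn": -4, "grip": 30},
    {"xyz": [0, -40, 0], "turn": -4, "grip": 30},
    {"xyz": [0, -40, 0], "turn": -4, "grip": 30},
    {"xyz": [0, -40, 0], "turn": 0, "grip": 30},
    {"xyz": [0, -40, 0], "turn": 0, "grip": 30},
    {"xyz": [0, -40, 0], "turn": 0, "grip": 30},
    {"xyz": [20, -40, 0], "turn": 0, "grip": 30},
    {"xyz": [40, -30, 0], "turn": 0, "grip": 30},
    {"xyz": [40, 0, 0], "turn": 0, "grip": 30},
    {"xyz": [13, 0, 0], "turn": 0, "grip": 30},
    {"xyz": [0, 0, 0], "turn": 0, "grip": 30},
    {"xyz": [0, 0, 0], "turn": 0, "grip": 30},
  ],
)

```text
t: 5.03
position: [0.6149, -0.0919, 0.1209]
orientation: [-180.0, -0.1, 149.7]
wrist_force: [0.1, 0.3, -1.4]
width: 0.0347
grip_force: 60.4
```

```bash
python3 - <<'E'
from h import *
import cv2
s=manip.sense();print(s['position'],s['t'],s['orientation'])
b=manip.snapshot('side');cv2.imwrite('pics/s2raw.png',b)
cv2.imwrite('pics/t2raw.png',manip.snapshot('top'))
cv2.imwrite('pics/s2.png',cv2.resize(b[190:340,170:390],None,fx=3.6,fy=3.6,interpolation=cv2.INTER_CUBIC))
E
```

```text
[ 0.61488151 -0.09186472  0.12085942] 5.025 [-1.79951707e+02 -1.16412237e-01  1.49705373e+02]
```

View pics/s2.png

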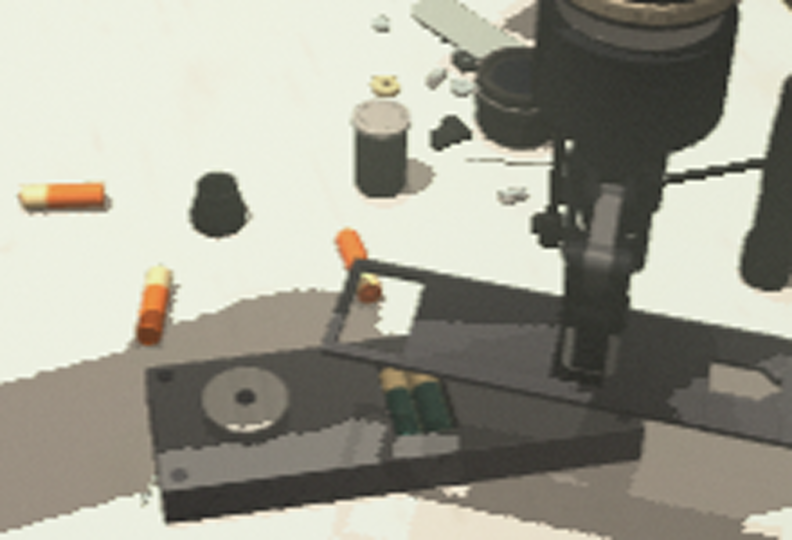

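The strap is held, roughly level. Its eye-end corners are at (325,350) and (358,262), and its tip is well right of the stud at (245,398). I'll check the tilt from these corners.

```bash
python3 - <<'E'
from h import *
from scipy.optimize import least_squares
s=manip.sense();P=s['position'];yaw=np.radians(s['orientation'][2]) 
px=np.array([[325,350],[358,262]]);px=(px+.5)/3.6-.5+[170,190]
kh=np.array([[708,392],[712,362]]);kh=(kh+.5)/3.6-.5+[170,190]  # opening corners x=-55 y=+-10
def pts(q):
    off,pit,yw=q
    r=R.from_euler('zy',[yw,pit]); g=P-[0,0,.0129]
    L=[[.1105,.031,.004],[.1105,-.031,.004],[-.055,.010,.004],[-.055,-.010,.004]]
    return np.array([proj('side',g+r.apply([off+l[0],l[1],l[2]])) for l in L])
p0=pts([0,0,yaw]);print(p0,px,kh)
# order by match: strap y=+31 is towards -y world side (near camera)
def f(q): return (pts(q)-np.vstack([px,kh])).ravel()
o=least_squares(f,[0,0,yaw],x_scale=[.01,.1,.1]);print(o.x[0],np.degrees(o.x[1:]),o.fun)
E
```

```text
[[261.52179203 286.22478172]
 [270.77589703 260.40976056]
 [369.93589153 297.33953285]
 [370.86157955 288.17828   ]] [[259.91666667 286.86111111]
 [269.08333333 262.41666667]] [[366.30555556 298.52777778]
 [367.41666667 290.19444444]]
0.003965691040561092 [ -2.60694884 148.00982768] [-0.8788513  -0.35754996  0.32750032 -1.98855352  0.71327046 -1.80594192
  1.01025375 -2.77981554]
```

>>> apply_moves(
  targets=[
    {"xyz": [0, 0, -30], "turn": 0, "grip": 30},
    {"xyz": [0, 0, -30], "turn": 0, "grip": 30},
    {"xyz": [0, 0, -15], "turn": 0, "grip": 30},
    {"xyz": [0, 0, -4], "turn": 0, "grip": 30},
    {"xyz": [0, 0, -2], "turn": 0, "grip": 30},
    {"xyz": [0, 0, 0], "turn": 0, "grip": 30},
    {"xyz": [0, 0, 0], "turn": 0, "grip": 30},
  ],
)

```text
t: 6.0
position: [0.6171, -0.0922, 0.041]
orientation: [180.0, 0.1, 149.7]
wrist_force: [-0.6, -1.0, -1.5]
width: 0.0349
grip_force: 60.4
```

>>> apply_moves(
  targets=[
    {"xyz": [0, 0, -1], "turn": 0, "grip": 30},
    {"xyz": [0, 0, -1], "turn": 0, "grip": 30},
    {"xyz": [0, 0, 0], "turn": 0, "grip": 30},
  ],
)

```text
t: 6.38
position: [0.6165, -0.0921, 0.0381]
orientation: [180.0, -0.0, 149.7]
wrist_force: [-0.5, 1.1, -2.1]
width: 0.0347
grip_force: 60.4
```

>>> apply_moves(
  targets=[
    {"xyz": [0, 0, -1], "turn": 0, "grip": 30},
    {"xyz": [0, 0, 0], "turn": 0, "grip": 30},
  ],
)

```text
t: 6.62
position: [0.6165, -0.0921, 0.0371]
orientation: [-180.0, -0.0, 149.7]
wrist_force: [-0.5, -0.1, -2.4]
width: 0.0346
grip_force: 60.4
```

>>> apply_moves(
  targets=[
    {"xyz": [0, 0, -1], "turn": 0, "grip": 30},
    {"xyz": [0, 0, 0], "turn": 0, "grip": 30},
  ],
)

```text
t: 6.88
position: [0.6167, -0.0922, 0.0368]
orientation: [180.0, 0.0, 149.7]
wrist_force: [-1.8, 1.3, 3.0]
width: 0.0346
grip_force: 61.0
```

>>> apply_moves(
  targets=[
    {"xyz": [0, 0, 2.5], "turn": 0, "grip": 30},
    {"xyz": [0, 0, 0], "turn": 0, "grip": 30},
    {"xyz": [-9, 5, 0], "turn": 0, "grip": 30},
    {"xyz": [-5, 3, 0], "turn": 0, "grip": 30},
    {"xyz": [-4, 2.5, 0], "turn": 0, "grip": 30},
    {"xyz": [0, 0, 0], "turn": 0, "grip": 30},
  ],
)

```text
t: 7.62
position: [0.5982, -0.0812, 0.0387]
orientation: [180.0, -0.0, 149.7]
wrist_force: [0.0, -0.1, -2.0]
width: 0.0348
grip_force: 60.4
```

>>> apply_moves(
  targets=[
    {"xyz": [-4, 2, 0], "turn": 0, "grip": 30},
    {"xyz": [-4, 2.5, 0], "turn": 0, "grip": 30},
    {"xyz": [-4, 2, 0], "turn": 0, "grip": 30},
    {"xyz": [0, 0, 0], "turn": 0, "grip": 30},
  ],
)

```text
t: 8.12
position: [0.5861, -0.0748, 0.0387]
orientation: [180.0, -0.0, 149.7]
wrist_force: [0.1, 0.6, -1.5]
width: 0.0343
grip_force: 60.4
```

>>> apply_moves(
  targets=[
    {"xyz": [0, 0, 1.5], "turn": 0, "grip": 30},
    {"xyz": [0, 0, 1.5], "turn": 0, "grip": 30},
    {"xyz": [0, 0, 0], "turn": 0, "grip": 30},
  ],
)

```text
t: 8.5
position: [0.5868, -0.0752, 0.0419]
orientation: [180.0, 0.0, 149.7]
wrist_force: [-0.7, -0.6, -1.8]
width: 0.0347
grip_force: 60.3
```

>>> apply_moves(
  targets=[
    {"xyz": [0, 0, 1], "turn": 0, "grip": 30},
    {"xyz": [0, 0, 0], "turn": 0, "grip": 30},
  ],
)

```text
t: 8.75
position: [0.5866, -0.0752, 0.0426]
orientation: [180.0, 0.0, 149.7]
wrist_force: [1.0, 0.6, -3.9]
width: 0.0351
grip_force: 60.2
```

>>> apply_moves(
  targets=[
    {"xyz": [0, 0, 1], "turn": 0, "grip": 30},
    {"xyz": [0, 0, 0], "turn": 0, "grip": 30},
  ],
)

```text
t: 9.0
position: [0.5864, -0.0751, 0.0434]
orientation: [-180.0, -0.0, 149.7]
wrist_force: [0.6, -0.1, -5.9]
width: 0.0346
grip_force: 60.2
```

>>> apply_moves(
  targets=[
    {"xyz": [-0.3, 0.2, 1], "turn": 0, "grip": 30},
    {"xyz": [0, 0, 0], "turn": 0, "grip": 30},
  ],
)

```text
t: 9.25
position: [0.5861, -0.0748, 0.0447]
orientation: [180.0, -0.0, 149.7]
wrist_force: [-0.5, 0.9, -5.7]
width: 0.0348
grip_force: 60.4
```

>>> apply_moves(
  targets=[
    {"xyz": [-0.3, 0.2, 1], "turn": 0, "grip": 30},
    {"xyz": [0, 0, 0], "turn": 0, "grip": 30},
  ],
)

```text
t: 9.5
position: [0.5858, -0.0746, 0.0458]
orientation: [180.0, -0.0, 149.7]
wrist_force: [0.1, 0.7, -6.0]
width: 0.0348
grip_force: 60.5
```

>>> apply_moves(
  targets=[
    {"xyz": [-0.3, 0.2, 1], "turn": 0, "grip": 30},
    {"xyz": [0, 0, 0], "turn": 0, "grip": 30},
  ],
)

```text
t: 9.75
position: [0.5856, -0.0746, 0.0467]
orientation: [-180.0, -0.0, 149.7]
wrist_force: [0.8, -0.4, -6.0]
width: 0.0345
grip_force: 60.4
```

>>> apply_moves(
  targets=[
    {"xyz": [-0.7, 0.4, 2], "turn": 0, "grip": 30},
    {"xyz": [-0.7, 0.4, 2], "turn": 0, "grip": 30},
    {"xyz": [-0.7, 0.4, 2], "turn": 0, "grip": 30},
    {"xyz": [-0.7, 0.4, 2], "turn": 0, "grip": 30},
    {"xyz": [-0.7, 0.4, 2], "turn": 0, "grip": 30},
    {"xyz": [-0.7, 0.4, 2], "turn": 0, "grip": 30},
    {"xyz": [-0.7, 0.4, 2], "turn": 0, "grip": 30},
  ],
)

```text
t: 10.62
position: [0.5807, -0.0717, 0.0609]
orientation: [180.0, -0.0, 149.7]
wrist_force: [0.4, -0.7, -6.4]
width: 0.0348
grip_force: 60.4
```

>>> apply_moves(
  targets=[
    {"xyz": [-1.1, 0.6, 2], "turn": 0, "grip": 30},
    {"xyz": [-1.1, 0.6, 2], "turn": 0, "grip": 30},
    {"xyz": [-1.1, 0.6, 2], "turn": 0, "grip": 30},
    {"xyz": [-1.1, 0.6, 2], "turn": 0, "grip": 30},
    {"xyz": [-1.1, 0.6, 2], "turn": 0, "grip": 30},
    {"xyz": [-1.1, 0.6, 2], "turn": 0, "grip": 30},
  ],
)

```text
t: 11.38
position: [0.5741, -0.068, 0.0729]
orientation: [180.0, -0.0, 149.7]
wrist_force: [1.9, -0.7, -6.7]
width: 0.0346
grip_force: 60.3
```

```bash
python3 - <<'E'
from h import *
import cv2
s=manip.sense();print(s['position'],s['t'],s['orientation'],s['wrist_force'])
b=manip.snapshot('side');cv2.imwrite('pics/s3raw.png',b)
cv2.imwrite('pics/s3.png',cv2.resize(b[190:340,170:390],None,fx=3.6,fy=3.6,interpolation=cv2.INTER_CUBIC))
E
```

```text
[ 0.5741007  -0.06803637  0.07285981] 11.375 [ 1.79990075e+02 -6.58213810e-04  1.49687239e+02] [ 1.91076065 -0.71989534 -6.66007112]
```

View pics/s3.png

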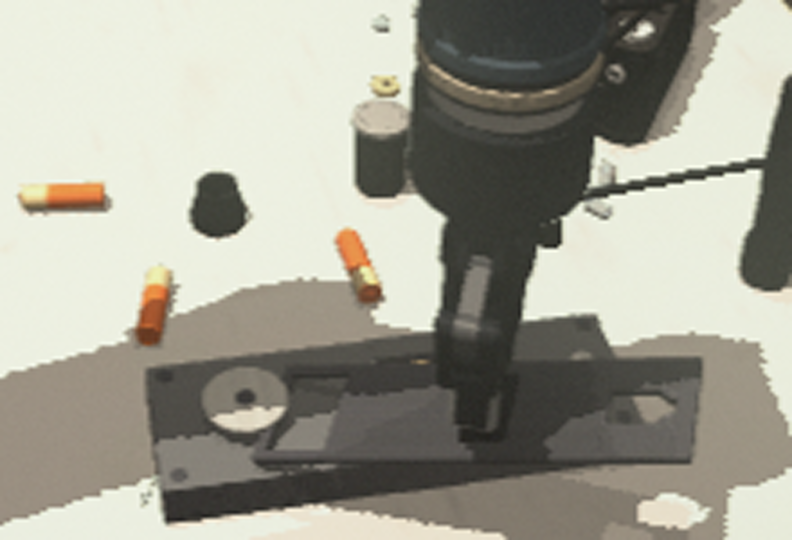

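The strap is now tilted with its tip under the head: near eye corner (258,461), keyhole-end corners (702,358) and (692,462). I'll fit the pitch.

```bash
cat >> h.py <<'E'
from scipy.optimize import least_squares
# strap pose: pivot = grasp point (fixed to tool), strap hangs from it; off = grip axis ahead of TCP
def spts(P,q,L,H=.0316):
    off,pit,yw,dz=q
    g=np.array(P)+[0,0,.0187+dz]; r=R.from_euler('zy',[yw,pit])
    return np.array([g+r.apply([off+l[0],l[1],l[2]-H]) for l in L])
E
python3 - <<'E'
from h import *
P=manip.sense()['position']; 
px=np.array([[258,461],[702,358],[692,462]]);px=(px+.5)/3.6-.5+[170,190]
L=[[.1105,.031,.004],[-.094,-.031,.004],[-.094,.031,.004]]
for dz0 in(0,-.003):
  f=lambda q:np.r_[(np.array([proj('side',p) for p in spts(P,[*q,dz0],L)])-px).ravel()]
  o=least_squares(f,[.003,.3,2.61],x_scale=[.01,.1,.1]);print(o.x[0],np.degrees(o.x[1:]),o.fun)
  q=[*o.x,dz0]; print(spts(P,q,[[.1105,0,0],[.09,0,0],[-.094,0,0]]))
E
```

```text
0.0018549679939337037 [-15.81956273 151.34552982] [-1.88040589 -3.59869072  0.48990356 -3.52251391  1.21562563 -0.51189472]
[[ 0.4877144  -0.01417772  0.03448163]
 [ 0.50502237 -0.02400801  0.03938567]
 [ 0.66037193 -0.11224086  0.08340246]]
0.002128956189909561 [-16.88456796 151.04348865] [-1.36101976 -2.04756262  0.30989424 -2.77824482  0.85962544  0.47244244]
[[ 0.48883765 -0.01352607  0.02990175]
 [ 0.50600165 -0.02345106  0.03511152]
 [ 0.66005902 -0.11253385  0.08187241]]
```

```bash
sed -i "s/'zy'/'ZY'/" h.py; python3 - <<'E'
from h import *
P=manip.sense()['position']; 
px=np.array([[258,461],[702,358],[692,462]]);px=(px+.5)/3.6-.5+[170,190]
L=[[.1105,.031,.004],[-.094,-.031,.004],[-.094,.031,.004]]
for dz0 in(0,-.002):
  f=lambda q:np.r_[(np.array([proj('side',p) for p in spts(P,[*q,dz0],L)])-px).ravel()]
  o=least_squares(f,[.003,.3,2.61],x_scale=[.01,.1,.1]);print(o.x[0],np.degrees(o.x[1:]),o.fun)
  q=[*o.x,dz0]; print(spts(P,q,[[.1105,0,0],[.09,0,0],[-.094,0,0]]))
E
```

```text
0.002838475330935281 [ 18.35530036 147.67121804] [-0.96918926 -1.99459912  1.3842055  -1.20375699 -0.53504535 -1.72490112]
[[ 0.49147124 -0.01584947  0.026079  ]
 [ 0.50791227 -0.02625463  0.03253463]
 [ 0.65548059 -0.11964723  0.09047782]]
0.002712286940449463 [ 18.35136288 148.01009031] [-0.8911626  -0.90965171  1.22549175 -0.58223533 -0.44920648 -1.0672474 ]
[[ 0.49126167 -0.01639932  0.02412544]
 [ 0.50776433 -0.02670729  0.03057973]
 [ 0.65588581 -0.11922759  0.08851092]]
```

>>> apply_moves(
  targets=[
    {"xyz": [-1.2, 0.7, 2], "turn": 0, "grip": 30},
    {"xyz": [-1.2, 0.7, 2], "turn": 0, "grip": 30},
    {"xyz": [0, 0, -1.5], "turn": 0, "grip": 30},
    {"xyz": [5, -3, 0], "turn": 0, "grip": 30},
    {"xyz": [7, -4, 0], "turn": 0, "grip": 30},
    {"xyz": [10, -6, 0], "turn": 0, "grip": 30},
    {"xyz": [5, -3, 15], "turn": 0, "grip": 30},
    {"xyz": [0, 0, 25], "turn": 0, "grip": 30},
    {"xyz": [-5, 16, 0], "turn": 8, "grip": 30},
    {"xyz": [-15, 16, 0], "turn": 8, "grip": 30},
    {"xyz": [-15, 16, 0], "turn": 9, "grip": 30},
    {"xyz": [-16, 15, 0], "turn": 0, "grip": 30},
    {"xyz": [0, 0, 0], "turn": 0, "grip": 30},
    {"xyz": [0, 0, 0], "turn": 0, "grip": 30},
  ],
)

```text
t: 13.18
position: [0.5489, -0.0206, 0.1161]
orientation: [-180.0, 0.1, 174.6]
wrist_force: [-1.2, -0.9, -1.4]
width: 0.0347
grip_force: 60.9
```

>>> apply_moves(
  targets=[
    {"xyz": [-7, 3.5, -10], "turn": 0, "grip": 30},
    {"xyz": [0, 0, -10], "turn": 0, "grip": 30},
    {"xyz": [0, 0, 0], "turn": 0, "grip": 30},
    {"xyz": [0, 0, 0], "turn": 0, "grip": 30},
  ],
)

```text
t: 13.68
position: [0.5409, -0.0164, 0.095]
orientation: [-180.0, -0.0, 174.7]
wrist_force: [0.3, -0.0, -2.2]
width: 0.0352
grip_force: 60.9
```

```bash
python3 - <<'E'
from h import *
import cv2
s=manip.sense();print(s['position'],s['t'],s['orientation'],s['wrist_force'])
b=manip.snapshot('side');t=manip.snapshot('top')
cv2.imwrite('pics/s4raw.png',b);cv2.imwrite('pics/t4raw.png',t)
A=cv2.resize(b[225:340,190:370],None,fx=4.4,fy=4.4,interpolation=cv2.INTER_CUBIC)[:,:792]
cv2.imwrite('pics/s4.png',A)
T=cv2.resize(t[150:250,320:420],None,fx=6,fy=6,interpolation=cv2.INTER_CUBIC)
cv2.imwrite('pics/t4.png',T)
E
```

```text
[ 0.54094396 -0.01635286  0.09504056] 13.675 [-1.79996813e+02 -9.13107280e-03  1.74684139e+02] [ 0.30739727 -0.04090858 -2.20035337]
```

View pics/s4.png

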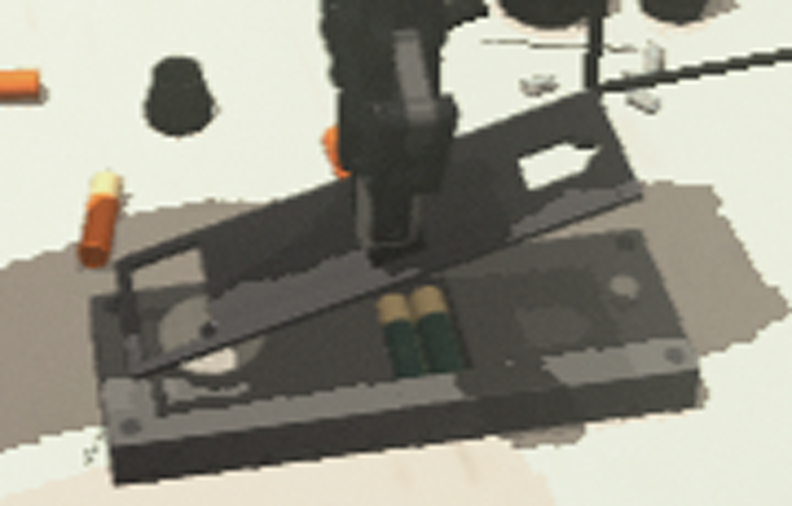

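The tilted strap is lined up over the stud: eye corners (118,262) and (138,376), keyhole-end corners (600,92) and (641,195). I'll fit the pose against the stud in the same view.

```bash
python3 - <<'E'
from h import *
P=manip.sense()['position']; 
px=np.array([[118,262],[138,376],[600,92],[641,195]]);px=(px+.5)/4.4-.5+[190,225]
L=[[.1105,-.031,.004],[.1105,.031,.004],[-.094,-.031,.004],[-.094,.031,.004]]
st=np.array([.4765,-.0117]); d=np.array([np.cos(np.radians(174.6)),np.sin(np.radians(174.6))]);n=np.array([-d[1],d[0]])
def run(free_y):
  def f(q):
    PP=np.array(P)+[0,q[3] if free_y else 0,0]
    return (np.array([proj('side',p) for p in spts(PP,[*q[:3],0],L)])-px).ravel()
  o=least_squares(f,[.003,.35,3.05,0],x_scale=[.01,.1,.1,.01]);q=o.x;print(q[0],np.degrees(q[1:3]),q[3],o.fun.round(1))
  for p in spts(np.array(P)+[0,q[3],0],[*q[:3],0],[[.1105,0,0],[.1045,0,.004],[.0755,0,0],[.09,0,0]]): print('x-s',(p[:2]-st)@d*1e3,'y',(p[:2]-st)@n*1e3,'z over top',p[2]*1e3-24)
run(0);run(1)
E
```

```text
0.005356943182467504 [ 20.84058369 171.79208594] 0.0 [ 0.3 -1.6 -2.1 -1.1 -0.3 -2.8 -0.4 -1.5]
x-s 32.13445851218195 y -6.271463615561124 z over top 19.369063330429874
x-s 27.955114980258017 y -6.06648095353706 z over top 25.24197315013894
x-s -0.5363560676477073 y -4.6690706818591226 z over top 31.820979310567786
x-s 12.998695686853132 y -5.332919182964239 z over top 26.662328404510653
0.004984615753633014 [ 20.06232825 172.43061274] -0.004070262730172684 [ 0.2 -0.1 -1.7  0.6  0.4 -1.2  0.9  0.2]
x-s 32.400238396446035 y -1.1616982110962197 z over top 20.82130577773767
x-s 28.139542948983536 y -1.00029857525567 z over top 26.63683881104793
x-s -0.45239884870567804 y 0.08279432613196593 z over top 32.82778171213459
x-s 13.157979438571473 y -0.4327811535768528 z over top 27.853670253598715
```

View pics/t4.png

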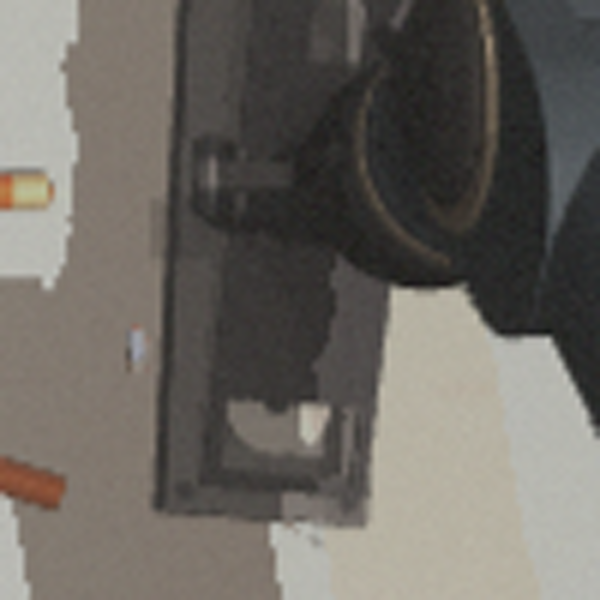

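```bash
python3 - <<'E'
from h import *
import cv2
np.set_printoptions(precision=1,suppress=True,linewidth=200)
P=manip.sense()['position']
L=[[.1105,-.031,.004],[.1105,.031,.004],[.1045,-.025,.004],[.1045,.025,.004],[.0755,-.025,.0],[.0755,.025,.0],[.09,-.031,.004],[.09,.031,.004]]
for dy in(0,-.004): print(np.array([proj('top',p) for p in spts(P+[0,dy,0],[.003,np.radians(20.4),np.radians(174),0],L)]).T)
print('stud',proj('top',[.4791,-.0110,.036]))
t=cv2.imread('pics/t4raw.png');g=cv2.cvtColor(t,cv2.COLOR_BGR2GRAY)
for r in range(216,234): print(r,g[r,345:386])
c=np.clip((g[205:240,340:390].astype(float)-30)*2.5,0,255).astype('uint8')
cv2.imwrite('pics/t4c.png',cv2.resize(c,None,fx=14,fy=14,interpolation=cv2.INTER_CUBIC))
E
```

```text
[[352.2 379.3 355.1 377.  356.4 378.4 353.3 380.5]
 [229.9 232.1 227.7 229.5 215.1 216.9 221.5 223.7]]
[[354.  381.  356.9 378.8 358.2 380.1 355.1 382.3]
 [229.9 232.1 227.6 229.4 215.1 216.9 221.4 223.6]]
stud [365.9 216.4]
216 [119  69  54  74  78  80  78  81  77  72  60  60  59  78  68  69  79  61  62  57  52  57  55  60  55  56  57  55  82  76  80  77  76  76  76  77  77  97 171 177 177]
217 [120  71  55  77  81  77  78  76  68  72  52  62  69 109 107 107 108 106 106  65  53  57  57  80  76 128 127 119 110 110  76  73  79  85  84  79  81  99 174 175 175]
218 [121  72  56  76  85  77  79  79  69  65  60  57  67 111 113 113 111 108 114  93  71  63  76 107 106 170 170 158 156 156  77  68 100 101  88  84  82  97 171 177 177]
219 [120  69  54  75  79  82  79  78  72  63  63  57  69 113 112 113 113 113 113 108 103 105 107 112 109 173 177 166 162 143  77  67  78 107  76  86  79 118 174 179 176]
220 [119  68  52  78  78  82  79  79  74  64  58  60  66  96 112 114 114 117 115 116 115 116 114 112 113 176 180 168 167 108  72  68 100 106  74  85  80 141 175 178 178]
221 [120  72  54  79  80 
[... 1484 characters left out ...]
119 173 179 178 175]
230 [104  58  62  81  73  69  69  80  58  60  60  60  57  59  61  63  57  61  60  60  60  60  55  62  58  62  59  65  86  87  89  88  84  68  80  82 121 175 177 178 179]
231 [106  60  63  79  66  62  65  73  76  77  79  76  64  66  67  67  62  60  64  58  58  62  60  69  61  60  63  59  80  87  86  82  81  77  79  81 114 175 177 176 176]
232 [ 91  55  61  81  73  63  65  73  78  81  81  77  76  76  78  76  73  74  75  75  74  74 106 111 110 110  84  91  92  90  81  84  77  85  78  91 112 174 176 177 176]
233 [ 86  56  65  81  77  74  74  79  82  79  77  82  81  79  82  77  78  79  81  80  78  78 118 117 119 119 115 112 113 105 104  93  77  80  86 108 143 175 177 178 177]
```

>>> apply_moves(
  targets=[
    {"xyz": [0, 0, -8], "turn": 0, "grip": 30},
    {"xyz": [0, 0, -5], "turn": 0, "grip": 30},
    {"xyz": [0, 0, -2], "turn": 0, "grip": 30},
    {"xyz": [0, 0, 0], "turn": 0, "grip": 30},
  ],
)

```text
t: 14.28
position: [0.5406, -0.0162, 0.08]
orientation: [180.0, -0.0, 174.7]
wrist_force: [-0.1, -0.9, -2.3]
width: 0.0343
grip_force: 60.9
```

>>> apply_moves(
  targets=[
    {"xyz": [0, 0, -1], "turn": 0, "grip": 30},
    {"xyz": [0, 0, -1], "turn": 0, "grip": 30},
    {"xyz": [0, 0, 0], "turn": 0, "grip": 30},
  ],
)

```text
t: 14.65
position: [0.5407, -0.0162, 0.0782]
orientation: [180.0, -0.0, 174.7]
wrist_force: [0.1, 0.7, -1.0]
width: 0.0342
grip_force: 60.9
```

>>> apply_moves(
  targets=[
    {"xyz": [0, 0, -1], "turn": 0, "grip": 30},
    {"xyz": [0, 0, 0], "turn": 0, "grip": 30},
  ],
)

```text
t: 14.9
position: [0.5407, -0.0162, 0.0772]
orientation: [180.0, -0.0, 174.7]
wrist_force: [0.0, -0.8, -2.1]
width: 0.0349
grip_force: 60.9
```

>>> apply_moves(
  targets=[
    {"xyz": [0, 0, -1], "turn": 0, "grip": 30},
    {"xyz": [0, 0, 0], "turn": 0, "grip": 30},
  ],
)

```text
t: 15.15
position: [0.5407, -0.0162, 0.0761]
orientation: [180.0, -0.0, 174.7]
wrist_force: [0.5, -0.7, -1.6]
width: 0.0346
grip_force: 60.9
```

>>> apply_moves(
  targets=[
    {"xyz": [0, 0, -1], "turn": 0, "grip": 30},
    {"xyz": [0, 0, 0], "turn": 0, "grip": 30},
  ],
)

```text
t: 15.4
position: [0.5407, -0.0162, 0.0752]
orientation: [180.0, -0.0, 174.7]
wrist_force: [0.3, 0.2, -2.0]
width: 0.0348
grip_force: 60.9
```

>>> apply_moves(
  targets=[
    {"xyz": [0, 0, -1], "turn": 0, "grip": 30},
    {"xyz": [0, 0, 0], "turn": 0, "grip": 30},
  ],
)

```text
t: 15.65
position: [0.5407, -0.0162, 0.0742]
orientation: [180.0, -0.0, 174.7]
wrist_force: [0.3, 0.0, -1.5]
width: 0.0343
grip_force: 60.9
```

>>> apply_moves(
  targets=[
    {"xyz": [0, 0, -1], "turn": 0, "grip": 30},
    {"xyz": [0, 0, 0], "turn": 0, "grip": 30},
  ],
)

```text
t: 15.9
position: [0.5407, -0.0162, 0.0731]
orientation: [180.0, -0.0, 174.7]
wrist_force: [0.1, 0.6, -1.5]
width: 0.0345
grip_force: 60.9
```

>>> apply_moves(
  targets=[
    {"xyz": [0, 0, -1], "turn": 0, "grip": 30},
    {"xyz": [0, 0, 0], "turn": 0, "grip": 30},
  ],
)

```text
t: 16.15
position: [0.5409, -0.0162, 0.0723]
orientation: [180.0, 0.0, 174.7]
wrist_force: [-0.3, 0.3, -1.5]
width: 0.0348
grip_force: 61.0
```

>>> apply_moves(
  targets=[
    {"xyz": [0, 0, -1], "turn": 0, "grip": 30},
    {"xyz": [0, 0, 0], "turn": 0, "grip": 30},
  ],
)

```text
t: 16.4
position: [0.5413, -0.0162, 0.0717]
orientation: [180.0, 0.1, 174.7]
wrist_force: [0.1, -0.1, 2.9]
width: 0.0349
grip_force: 61.4
```

>>> apply_moves(
  targets=[
    {"xyz": [0, 0, -1], "turn": 0, "grip": 30},
    {"xyz": [0, 0, 0], "turn": 0, "grip": 30},
  ],
)

```text
t: 16.65
position: [0.5417, -0.0163, 0.0711]
orientation: [180.0, 0.1, 174.7]
wrist_force: [1.2, -0.3, 5.8]
width: 0.0348
grip_force: 61.9
```

>>> apply_moves(
  targets=[
    {"xyz": [0, 0, 2.8], "turn": 0, "grip": 30},
    {"xyz": [0, 0, 0], "turn": 0, "grip": 30},
    {"xyz": [4, -0.4, 0], "turn": 0, "grip": 30},
    {"xyz": [3, -0.3, 0], "turn": 0, "grip": 30},
    {"xyz": [0, 0, 0], "turn": 0, "grip": 30},
  ],
)

```text
t: 17.27
position: [0.548, -0.017, 0.0728]
orientation: [180.0, -0.0, 174.7]
wrist_force: [-0.4, 0.2, -1.7]
width: 0.0343
grip_force: 60.9
```

>>> apply_moves(
  targets=[
    {"xyz": [2, -0.2, 0], "turn": 0, "grip": 30},
    {"xyz": [2, -0.2, 0], "turn": 0, "grip": 30},
    {"xyz": [0, 0, 0], "turn": 0, "grip": 30},
  ],
)

```text
t: 17.65
position: [0.552, -0.0173, 0.0731]
orientation: [180.0, 0.0, 174.7]
wrist_force: [-0.4, -1.2, -1.6]
width: 0.0347
grip_force: 60.9
```

>>> apply_moves(
  targets=[
    {"xyz": [2, -0.2, 0], "turn": 0, "grip": 30},
    {"xyz": [2, -0.2, 0], "turn": 0, "grip": 30},
    {"xyz": [0, 0, 0], "turn": 0, "grip": 30},
  ],
)

```text
t: 18.02
position: [0.556, -0.0177, 0.0731]
orientation: [180.0, 0.0, 174.7]
wrist_force: [0.0, 0.3, -1.6]
width: 0.035
grip_force: 60.9
```

>>> apply_moves(
  targets=[
    {"xyz": [2, -0.2, 0], "turn": 0, "grip": 30},
    {"xyz": [2, -0.2, 0], "turn": 0, "grip": 30},
    {"xyz": [0, 0, 0], "turn": 0, "grip": 30},
  ],
)

```text
t: 18.4
position: [0.56, -0.0181, 0.0731]
orientation: [180.0, 0.0, 174.7]
wrist_force: [-0.7, 0.1, -2.1]
width: 0.0347
grip_force: 60.9
```

>>> apply_moves(
  targets=[
    {"xyz": [1, -0.1, 0], "turn": 0, "grip": 30},
    {"xyz": [1, -0.1, 0], "turn": 0, "grip": 30},
    {"xyz": [0, 0, 0], "turn": 0, "grip": 30},
  ],
)

```text
t: 18.77
position: [0.5619, -0.0183, 0.073]
orientation: [180.0, 0.0, 174.7]
wrist_force: [0.4, 0.1, -1.4]
width: 0.0348
grip_force: 60.9
```

>>> apply_moves(
  targets=[
    {"xyz": [1, -0.1, 0], "turn": 0, "grip": 30},
    {"xyz": [0, 0, 0], "turn": 0, "grip": 30},
  ],
)

```text
t: 19.02
position: [0.5628, -0.0184, 0.073]
orientation: [180.0, 0.0, 174.7]
wrist_force: [0.7, 0.6, -1.4]
width: 0.0347
grip_force: 60.9
```

>>> apply_moves(
  targets=[
    {"xyz": [1, -0.1, 0], "turn": 0, "grip": 30},
    {"xyz": [0, 0, 0], "turn": 0, "grip": 30},
  ],
)

```text
t: 19.27
position: [0.5639, -0.0185, 0.0731]
orientation: [180.0, 0.0, 174.7]
wrist_force: [0.6, -0.3, -2.2]
width: 0.0351
grip_force: 60.9
```

>>> apply_moves(
  targets=[
    {"xyz": [1, -0.1, 0], "turn": 0, "grip": 30},
    {"xyz": [0, 0, 0], "turn": 0, "grip": 30},
  ],
)

```text
t: 19.52
position: [0.5648, -0.0186, 0.073]
orientation: [180.0, 0.0, 174.7]
wrist_force: [-0.5, 0.3, -2.0]
width: 0.0346
grip_force: 60.9
```

>>> apply_moves(
  targets=[
    {"xyz": [1, -0.1, 0], "turn": 0, "grip": 30},
    {"xyz": [0, 0, 0], "turn": 0, "grip": 30},
  ],
)

```text
t: 19.77
position: [0.5653, -0.0187, 0.0728]
orientation: [-180.0, -0.1, 174.7]
wrist_force: [-0.4, 0.0, -2.0]
width: 0.0347
grip_force: 60.9
```

>>> apply_moves(
  targets=[
    {"xyz": [1, -0.1, 0], "turn": 0, "grip": 30},
    {"xyz": [0, 0, 0], "turn": 0, "grip": 30},
  ],
)

```text
t: 20.02
position: [0.5658, -0.0188, 0.0726]
orientation: [-180.0, -0.1, 174.7]
wrist_force: [-3.4, -1.1, -2.5]
width: 0.0346
grip_force: 60.9
```

>>> apply_moves(
  targets=[
    {"xyz": [1, -0.1, 0], "turn": 0, "grip": 30},
    {"xyz": [0, 0, 0], "turn": 0, "grip": 30},
  ],
)

```text
t: 20.27
position: [0.5662, -0.0188, 0.0723]
orientation: [-180.0, -0.2, 174.7]
wrist_force: [-4.4, 0.4, -4.1]
width: 0.0346
grip_force: 60.8
```

>>> apply_moves(
  targets=[
    {"xyz": [-4.5, 0.4, 0], "turn": 0, "grip": 30},
    {"xyz": [0, 0, -1], "turn": 0, "grip": 30},
    {"xyz": [0.5, 0, -1], "turn": 0, "grip": 30},
    {"xyz": [0.8, -0.1, -1], "turn": 0, "grip": 30},
    {"xyz": [0, 0, 0], "turn": 0, "grip": 30},
  ],
)

```text
t: 20.9
position: [0.5655, -0.0186, 0.0705]
orientation: [180.0, 0.1, 174.7]
wrist_force: [0.4, -0.3, 0.7]
width: 0.0347
grip_force: 61.2
```

>>> apply_moves(
  targets=[
    {"xyz": [0.7, -0.1, -1.3], "turn": 0, "grip": 30},
    {"xyz": [0.7, -0.1, -1.3], "turn": 0, "grip": 30},
    {"xyz": [0, 0, 0], "turn": 0, "grip": 30},
  ],
)

```text
t: 21.28
position: [0.5669, -0.0188, 0.068]
orientation: [180.0, 0.1, 174.7]
wrist_force: [1.9, -0.1, 5.1]
width: 0.0346
grip_force: 61.8
```

>>> apply_moves(
  targets=[
    {"xyz": [1, -0.1, -1.5], "turn": 0, "grip": 30},
    {"xyz": [1, -0.1, -1.5], "turn": 0, "grip": 30},
    {"xyz": [0, 0, 0], "turn": 0, "grip": 30},
  ],
)

```text
t: 21.65
position: [0.5689, -0.019, 0.0647]
orientation: [180.0, 0.1, 174.7]
wrist_force: [2.9, -1.1, 4.5]
width: 0.0349
grip_force: 62.0
```

>>> apply_moves(
  targets=[
    {"xyz": [0.9, -0.1, -1.8], "turn": 0, "grip": 30},
    {"xyz": [0.9, -0.1, -1.8], "turn": 0, "grip": 30},
    {"xyz": [0.9, -0.1, -1.8], "turn": 0, "grip": 30},
    {"xyz": [0.9, -0.1, -1.8], "turn": 0, "grip": 30},
    {"xyz": [0, 0, 0], "turn": 0, "grip": 30},
  ],
)

```text
t: 22.28
position: [0.5721, -0.0195, 0.0573]
orientation: [180.0, 0.1, 174.7]
wrist_force: [4.4, -0.2, 4.1]
width: 0.0346
grip_force: 62.4
```

>>> apply_moves(
  targets=[
    {"xyz": [1.2, -0.1, -1], "turn": 0, "grip": 30},
    {"xyz": [0.8, -0.1, -1.8], "turn": 0, "grip": 30},
    {"xyz": [0.8, -0.1, -1.8], "turn": 0, "grip": 30},
    {"xyz": [0, 0, 0], "turn": 0, "grip": 30},
  ],
)

```text
t: 22.78
position: [0.5742, -0.0198, 0.0524]
orientation: [-180.0, -0.0, 174.7]
wrist_force: [2.0, 0.5, 4.3]
width: 0.0349
grip_force: 62.6
```

>>> apply_moves(
  targets=[
    {"xyz": [0.7, -0.1, -1.8], "turn": 0, "grip": 30},
    {"xyz": [0.7, -0.1, -1.8], "turn": 0, "grip": 30},
    {"xyz": [0.7, -0.1, -1.8], "turn": 0, "grip": 30},
    {"xyz": [0, 0, 0], "turn": 0, "grip": 30},
  ],
)

```text
t: 23.28
position: [0.5763, -0.0199, 0.0469]
orientation: [180.0, -0.0, 174.7]
wrist_force: [1.8, -0.2, 3.0]
width: 0.0349
grip_force: 62.9
```

>>> apply_moves(
  targets=[
    {"xyz": [0.7, -0.1, -1.8], "turn": 0, "grip": 30},
    {"xyz": [0.6, -0.1, -1.6], "turn": 0, "grip": 30},
    {"xyz": [0.5, 0, -1.2], "turn": 0, "grip": 30},
    {"xyz": [0, 0, 0], "turn": 0, "grip": 30},
  ],
)

```text
t: 23.78
position: [0.578, -0.0203, 0.0424]
orientation: [-180.0, -0.0, 174.7]
wrist_force: [1.2, -0.1, 4.7]
width: 0.0347
grip_force: 63.1
```

>>> apply_moves(
  targets=[
    {"xyz": [0.4, 0, -1], "turn": 0, "grip": 30},
    {"xyz": [0, 0, 0], "turn": 0, "grip": 30},
  ],
)

```text
t: 24.02
position: [0.5783, -0.0202, 0.0415]
orientation: [180.0, -0.1, 174.7]
wrist_force: [0.4, 0.3, 3.1]
width: 0.0347
grip_force: 63.1
```

>>> apply_moves(
  targets=[
    {"xyz": [0.4, 0, -1], "turn": 0, "grip": 30},
    {"xyz": [0, 0, 0], "turn": 0, "grip": 30},
  ],
)

```text
t: 24.28
position: [0.5786, -0.0202, 0.0404]
orientation: [180.0, -0.1, 174.7]
wrist_force: [-0.2, 0.6, 3.4]
width: 0.0349
grip_force: 63.2
```

>>> apply_moves(
  targets=[
    {"xyz": [0.4, 0, -1], "turn": 0, "grip": 30},
    {"xyz": [0, 0, 0], "turn": 0, "grip": 30},
  ],
)

```text
t: 24.52
position: [0.579, -0.0202, 0.0393]
orientation: [-180.0, -0.1, 174.7]
wrist_force: [-0.2, 0.6, 2.2]
width: 0.0346
grip_force: 63.2
```

>>> apply_moves(
  targets=[
    {"xyz": [0.3, 0, -1], "turn": 0, "grip": 30},
    {"xyz": [0, 0, 0], "turn": 0, "grip": 30},
  ],
)

```text
t: 24.78
position: [0.5793, -0.0203, 0.0384]
orientation: [-180.0, -0.1, 174.7]
wrist_force: [-0.5, -0.1, 4.0]
width: 0.0347
grip_force: 63.3
```

>>> apply_moves(
  targets=[
    {"xyz": [0.3, 0, -1], "turn": 0, "grip": 30},
    {"xyz": [0, 0, 0], "turn": 0, "grip": 30},
  ],
)

```text
t: 25.02
position: [0.5797, -0.0202, 0.0375]
orientation: [-180.0, -0.1, 174.7]
wrist_force: [-1.2, -0.5, 3.4]
width: 0.0348
grip_force: 63.4
```

>>> apply_moves(
  targets=[
    {"xyz": [0, 0, -0.8], "turn": 0, "grip": 30},
    {"xyz": [0, 0, 0], "turn": 0, "grip": 30},
  ],
)

```text
t: 25.28
position: [0.5797, -0.0203, 0.0375]
orientation: [-180.0, -0.0, 174.7]
wrist_force: [-3.5, -0.5, 8.5]
width: 0.0346
grip_force: 64.2
```

>>> apply_moves(
  targets=[
    {"xyz": [0, 0, -0.8], "turn": 0, "grip": 30},
    {"xyz": [0, 0, 0], "turn": 0, "grip": 30},
  ],
)

```text
t: 25.52
position: [0.5797, -0.0202, 0.0374]
orientation: [180.0, -0.1, 174.7]
wrist_force: [-5.9, 0.8, 14.3]
width: 0.0348
grip_force: 64.8
```

```bash
python3 - <<'E'
from h import *
import cv2
b=manip.snapshot('side');cv2.imwrite('pics/s5.png',cv2.resize(b[225:340,190:370],None,fx=4.4,fy=4.4,interpolation=cv2.INTER_CUBIC))
E
```

>>> apply_moves(
  targets=[
    {"xyz": [-0.5, 0, 1.6], "turn": 0, "grip": 30},
    {"xyz": [0, 0, 0], "turn": 0, "grip": 30},
  ],
)

```text
t: 25.82
position: [0.5797, -0.0203, 0.0376]
orientation: [-180.0, 0.0, 174.7]
wrist_force: [-0.9, -0.9, 1.7]
width: 0.0347
grip_force: 63.2
```

View pics/s5.png

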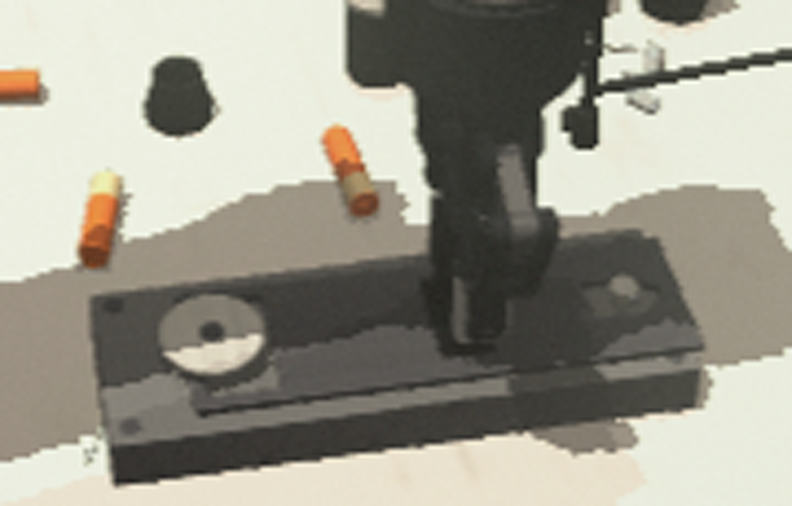

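The strap lies level: the stud head at (212,332) is over the eye and the pin at (624,285) shows through the keyhole. Next I'll slide it home towards the stud.

>>> apply_moves(
  targets=[
    {"xyz": [-2, 0.2, 0], "turn": 0, "grip": 30},
    {"xyz": [-2, 0.2, 0], "turn": 0, "grip": 30},
    {"xyz": [0, 0, 0], "turn": 0, "grip": 30},
  ],
)

```text
t: 26.2
position: [0.5762, -0.0197, 0.0379]
orientation: [180.0, 0.1, 174.7]
wrist_force: [1.9, 0.2, 2.8]
width: 0.0349
grip_force: 63.4
```

>>> apply_moves(
  targets=[
    {"xyz": [-2, 0.2, 0], "turn": 0, "grip": 30},
    {"xyz": [-2, 0.2, 0], "turn": 0, "grip": 30},
    {"xyz": [0, 0, 0], "turn": 0, "grip": 30},
  ],
)

```text
t: 26.58
position: [0.5712, -0.0193, 0.0376]
orientation: [180.0, -0.0, 174.7]
wrist_force: [2.3, 0.3, 3.3]
width: 0.0348
grip_force: 63.3
```

>>> apply_moves(
  targets=[
    {"xyz": [-1, 0.1, 0], "turn": 0, "grip": 30},
    {"xyz": [-1, 0.1, 0], "turn": 0, "grip": 30},
    {"xyz": [0, 0, 0], "turn": 0, "grip": 30},
  ],
)

```text
t: 26.95
position: [0.5694, -0.0192, 0.0376]
orientation: [180.0, -0.0, 174.7]
wrist_force: [1.8, 0.2, 4.2]
width: 0.0344
grip_force: 63.3
```

>>> apply_moves(
  targets=[
    {"xyz": [-1, 0.1, 0], "turn": 0, "grip": 30},
    {"xyz": [0, 0, 0], "turn": 0, "grip": 30},
  ],
)

```text
t: 27.2
position: [0.5684, -0.0192, 0.0376]
orientation: [180.0, -0.0, 174.7]
wrist_force: [2.6, -0.0, 3.0]
width: 0.0348
grip_force: 63.4
```

>>> apply_moves(
  targets=[
    {"xyz": [-1, 0.1, 0], "turn": 0, "grip": 30},
    {"xyz": [0, 0, 0], "turn": 0, "grip": 30},
  ],
)

```text
t: 27.45
position: [0.5674, -0.019, 0.0376]
orientation: [180.0, -0.0, 174.7]
wrist_force: [2.4, -1.2, 3.3]
width: 0.0343
grip_force: 63.4
```

>>> apply_moves(
  targets=[
    {"xyz": [-0.7, 0.1, 0], "turn": 0, "grip": 30},
    {"xyz": [0, 0, 0], "turn": 0, "grip": 30},
  ],
)

```text
t: 27.7
position: [0.5673, -0.019, 0.0377]
orientation: [180.0, 0.0, 174.7]
wrist_force: [4.3, -1.4, 2.0]
width: 0.0347
grip_force: 63.3
```

>>> apply_moves(
  targets=[
    {"xyz": [-0.7, 0.1, 0], "turn": 0, "grip": 30},
    {"xyz": [0, 0, 0], "turn": 0, "grip": 30},
  ],
)

```text
t: 27.95
position: [0.5671, -0.019, 0.0377]
orientation: [180.0, 0.1, 174.7]
wrist_force: [5.3, 0.3, 0.4]
width: 0.0348
grip_force: 63.1
```

>>> apply_moves(
  targets=[
    {"xyz": [0.9, -0.1, 0], "turn": 0, "grip": 30},
    {"xyz": [0, 0, 0], "turn": 0, "grip": 30},
  ],
)

```text
t: 28.2
position: [0.5671, -0.019, 0.0376]
orientation: [180.0, 0.0, 174.7]
wrist_force: [4.0, -0.4, 2.2]
width: 0.0349
grip_force: 63.3
```

>>> apply_moves(
  targets=[
    {"xyz": [0, 0, 0], "turn": 0, "grip": 40},
    {"xyz": [0, 0, 0], "turn": 0, "grip": 50},
    {"xyz": [0, 0, 0], "turn": 0, "grip": 70},
    {"xyz": [0, 0, 0], "turn": 0, "grip": 80},
    {"xyz": [0, 0, 0], "turn": 0, "grip": 80},
    {"xyz": [0, 0, 0], "turn": 0, "grip": 80},
    {"xyz": [0, 0, 10], "turn": 0, "grip": 80},
    {"xyz": [0, 0, 20], "turn": 0, "grip": 80},
    {"xyz": [0, 0, 40], "turn": 0, "grip": 80},
    {"xyz": [0, 0, 40], "turn": 0, "grip": 80},
    {"xyz": [0, 0, 30], "turn": 0, "grip": 80},
    {"xyz": [40, -30, 20], "turn": 0, "grip": 80},
    {"xyz": [40, -30, 0], "turn": 0, "grip": 80},
    {"xyz": [0, 0, 0], "turn": 0, "grip": 80},
  ],
)

```text
t: 29.95
position: [0.6489, -0.0826, 0.1983]
orientation: [-179.9, 0.1, 174.4]
wrist_force: [-0.4, 0.6, 0.5]
width: 0.0799
grip_force: 0.0
```

```bash
python3 - <<'E'
from h import *
import cv2
b=manip.snapshot('side');cv2.imwrite('pics/s6.png',cv2.resize(b[225:340,190:370],None,fx=4.4,fy=4.4,interpolation=cv2.INTER_CUBIC))
g=cv2.cvtColor(b,cv2.COLOR_BGR2GRAY)
a=cv2.cvtColor(cv2.imread('pics/s3raw.png'),cv2.COLOR_BGR2GRAY)
# expected locked strap corners in view (side-camera stud bias -2.2 mm in x)
d=np.array([np.cos(np.radians(174.6)),np.sin(np.radians(174.6)),0]);n=np.array([-d[1],d[0],0])
c=np.array([.4770,-.0120,.028])+.0025*d-.09*d
np.set_printoptions(precision=1,suppress=True,linewidth=200)
print(proj('side',c+.1105*d+.031*n), proj('side',c-.094*d+.031*n))
for off in(.026,.028,.029): # row scan across tip end, near side bar
    q=[proj('side',c+(.1105+k/1000)*d+off*n) for k in range(-12,10)]
    print([int(g[int(round(v)),int(round(u))]) for u,v in q])
E
```

```text
[227.2 318.8] [344.1 303.7]
[72, 94, 94, 92, 92, 87, 69, 69, 56, 56, 58, 55, 84, 64, 64, 74, 76, 76, 75, 75, 76, 76]
[93, 95, 95, 94, 94, 93, 93, 94, 92, 92, 94, 94, 84, 94, 94, 128, 128, 112, 76, 76, 73, 73]
[93, 93, 95, 94, 94, 93, 93, 96, 98, 98, 96, 96, 86, 94, 94, 128, 128, 112, 112, 76, 128, 128]
```

```bash
python3 -c "
from workcell import manip
print(manip.job_done())"
```

```text
the job is handed in; nothing more can be done
None
```

The strap is fastened on the cradle and released, and I handed the job in at about 30 s. It slid 12.4 mm to a firm stop, about where it should lock, but I had no picture views left to look at it after letting go, and the hand-in gave no verdict.

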